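Lock the sight glass ring with a pin spanner

ROBOT

A 6-joint arm with a two-finger parallel gripper is mounted at the origin on a cart in front of the work surface, level with it; the furniture and walls round the work are solid. World frame = base frame: x ahead of the robot, y to its left, z up, the work surface at z = 0. Lengths are in m, angles in rad, forces in N, time in s.
With the tool pointing down it reaches from about 0.15 to 0.775 m from the base axis. Payload 6.1 kg.
Tool frame: the origin (TCP) lies at the centre of the arm's flange, where the gripper is bolted on; the fingertips stand 173 mm ahead of it and the grasp point (between the pads) lies robot.hold_point_z ahead of it (robot.hold_point_z is the distance from the TCP to the grasp point, in m); x points along the fingers, y is the direction in which the jaws open and shut, and the axes are right-handed (so a half turn about x gives the same grasp; the last joint's range is limited). The gripper opens to 85 mm and grips with 20 to 120 N. Pads are 22 mm wide; open, the fingers measure 114 mm over their backs; the gripper's body (76 mm by 85 mm) begins 54 mm behind the grasp point. The pads swing forward as they close: fully open they stand 13 mm farther back than shut.
Start: joints at [-1.224, 0.126, -0.04, 1.405, 0, 1.571], TCP at [0.178, -0.494, 0.405] pointing down, gripper open.
Joint ranges: [-2.72, 2.72], [-0.95, 1.95], [-1.27, 1.35], [-1.78, 2.02], [-1.46, 1.47], [-3.14, 3.14]. Speed limits (rad/s): [2.39, 2.39, 3.01, 3.14, 3.14, 3.14].

INTERFACE

Orientations are given as a unit quaternion [w, x, y, z].
In Python, from workcell import robot gives the robot as it stands.
- The arm moves only by the tool apply_moves, never from a script. Its argument "series" is a list of rows, each a list of 7 numbers: the turn, a rotation vector about the tool's x, y, z in degrees, then the shift along the tool's x, y, z in cm, then the gripper command: -1 is shut, 1 is fully open, values between are in proportion. In form: [[wx, wy, wz, dx, dy, dz, jaw], ...]. A call has 1 to 5 rows; each row is the pose to reach, as a shift and turn from the pose commanded when the call began, along the tool's axes at that moment; what a row does not reach only later rows make up. A row lasts 1/10 s, in which the tool goes at most 50 mm and 8.59 degrees, less where a joint would pass 70% of its speed; a pose out of reach is approached as far as the arm can. A call with a gripper value outside its range is refused whole. The fingers move at their own pace and stop on an object; "force" is the grip in N (left out, the last holds). Time passes only in rows, so rows that repeat a pose let the fingers close. It gives the time, the measured TCP pose, the force and the opening at its end, in the units of the state.
- robot.get_obs(): the state, without advancing time (a new reading comes with each control period).
- robot.get_image(name): name is "scene" or "side" or "wrist"; returns the picture (400x640x3 uint8, blue, green, red); there is no depth.
- robot.camera_info(name): a dict with "intrinsics" (3x3 intrinsics, pixels), "R" (3x3) and "t" (3): a world point X has camera coordinates R X + t; the wrist camera has in their place "mount" (4x4, takes a point from camera to tool coordinates, whose origin is the TCP and whose axes are the tool frame's). Camera axes: x right, y down, z forward; pixel columns grow to the right and rows downward; lengths in m; the calibration is good to about 2 mm. A picture is of the moment at which its call begins: read the wrist's pose just before it. camera_info takes no time and is no camera call.
- robot.sign_off(): hands the job in, once; it reports no verdict.
Trained networks look in the newest picture that a camera, given by its name, has taken for a name from the list of things; names that differ only in an ending like _2 or _b are one class to them, and where a whole thing is asked for, a point or a joint stands for the part that bears it (a point fixed in the world has none). Each returns a list of dicts, best first, with "p" (0 to 1); they miss things now and then, are a little off and sometimes report something else, mostly with a low value. They report only what shows in the picture. A call takes as long as a camera call. They do not tell look-alikes from the thing itself.
- robot.spot_in(camera, label): "centre" ([column, row] in pixels, amid what is visible of it).
- robot.mark_of(camera, label): "centre" ([column, row] in pixels: a listed point, or the origin of a listed thing).
The state is a dict: "clock": time; "joint_pos": joint angles; "qd": joint speeds; "effort": joint torques, N m; "ee_pos": TCP position; "tool_rot": TCP orientation; "wrist_force": force on the tool from outside, world axes, zero at the start; "torque": the same for the moment, N m; "opening": finger opening in m.
Only numpy, scipy, OpenCV 4.12 (cv2) and the standard library are available. Lean on these libraries where they do the work, as an engineer would, in place of code of your own. Each camera call takes 0.05 s, during which the arm holds its last target.

TASK

Close the viewing cell: take the pin spanner, put both of its prongs into two opposite holes of the cell's lock ring and turn the ring clockwise (seen from above) as far as it goes, so that its mark lines up with the rib on the housing. Then lift the spanner off and stand it back on the bench, on its prongs and foot, clear of the cell. Only the spanner may touch the cell, not the gripper, and leave the glass beaker, the small vial and the mortar where they stand.

Things in the scene. Friction and masses are not known exactly. Their poses are not given: they have to be found in the camera images.
- spanner_grip (a point): Steel pin spanner (0.35 kg) standing on two prongs and a foot. Point: mid-section of its level handle bar, 50 mm above the prong tips, near the centre of mass. x along the handle to the foot, z up. Bar 150 mm long (x -55 to +95 mm), 18 wide (y), 16 high. The foot, a 13 mm rod at x +85, reaches as low as the prong tips.
- prong_a (a point): Tip of the prong on the spanner's +y side: x -20, y +36, z -50 mm from spanner_grip, same axes. Prong 8.4 mm thick, tapered tip, 13 mm long below the bridge. The bridge, a bar 92 mm along y, 24 mm wide, spans 13 to 23 mm above the tips (caps to 26) and hangs from the handle by a column; in use it rests on the ring.
- prong_b (a point): Tip of the like prong on the spanner's -y side: x -20, y -36, z -50 mm from spanner_grip, same axes.
- ring_top (a point): Centre of the top face of the cell's aluminium lock ring, 48 mm above the bench; turns with the ring, z up. Ring 99 mm across, 14 mm thick, bore 44 mm. Four round holes, 13 mm in diameter and 14 mm deep, have their centres 36 mm from this point, at 45, 135, 225 and 315 degrees from its x axis. A short dark mark on top lies towards -x.
- lock_ring (a joint): Angle (rad) the lock ring still has to turn clockwise seen from above: 0 is home, against a firm stop, its mark at the housing's rib; positive is anticlockwise of that (end of travel 1.2). Stiff (about 0.25 N m); stays where it is left. Prongs have about 0.06 rad of play in the holes either way.
- viewing_cell: Steel sight-glass cell, bolted down. Origin: centre of the underside. Base plate 150 x 150 x 10 mm; round housing 132 mm across, its shoulder 124 mm across and 34 mm high; lock ring on top (34 to 48 mm). A small rib on the shoulder towards -x is the index for the ring's mark. A plugged port sticks out on +y to 82 mm.
- beaker: Glass beaker, 74 mm across, 90 mm high, bystander. Origin: centre of its underside.
- vial: Small capped vial, 26 mm across, 56 mm high, bystander. Origin: centre of its underside.
- mortar: Dark mortar, 81 mm across, 30 mm high, bystander. Origin: centre of its underside.
Mind the look-alikes: they are no part of the job. What is shaped like the part that bears spanner_grip but orange is not meant.

How it is judged:
On the way, in this order (a step that is already met when the one before it is completed fails the run):
1. both prongs are at least 7 mm deep in holes of the lock ring, which is not yet home (z of each of prong_a, prong_b in the frame of ring_top below -0.007 m and horizontal distance between each of prong_a, prong_b and ring_top below 0.043 m and value of joint lock_ring above 0.3 rad), for 0.1 s.
2. the ring is turned home (within 0.12 rad of its stop) with both prongs still in its holes (z of each of prong_a, prong_b in the frame of ring_top below -0.004 m and horizontal distance between each of prong_a, prong_b and ring_top below 0.043 m and value of joint lock_ring below 0.12 rad), for 0.1 s.
At the end, for the whole second after the job is handed in: The lock ring is within 0.12 rad of its stop; the spanner stands on the bench on its prongs and foot (prong tips less than 6 mm above the bench, tilted less than 0.1 rad), its prongs more than 80 mm from the ring's centre (value of joint lock_ring below 0.12 rad and height (world z) of each of prong_a, prong_b below 0.006 m and angle between spanner_grip's own z axis and vertical below 0.1 rad and horizontal distance between each of prong_a, prong_b and ring_top above 0.08 m); the robot touches nothing.
It fails at once if the gripper or arm presses on the cell or its ring with more than 3 N (contact force between any of the fingers, the arm and viewing_cell above 3 N).
It fails at once if the beaker, the vial or the mortar is moved more than 30 mm (distance of any of beaker, vial, mortar from where it was at the start of the episode above 0.03 m).
It also fails if it takes over 51 s, if anything falls off the work surface, if the arm or the gripper's body presses on something with over 40 N, if the wrist force passes 120 N, or if a joint passes its speed limit or range.

## Working session

There is one attempt and no reset: what is moved stays moved. The work goes in short steps, Python scripts to look and compute and a tool call to move; the robot and the scene stay as the last step left them, time stands still between calls to the robot, and variables do not carry over. Pictures are saved under pics/ and viewed, and the job is handed in when it is done.

Besides the shell and the picture viewer there is one more tool, called after "Emit:" as name([rows], argument=value, ...), one row to a line, values as JSON. apply_moves: Moves the arm, as the interface text tells. Its arguments: {"type":"object","properties":{"series":{"type":"array"},"force":{"type":"number"}},"required":["series"]}

```bash
ls; mkdir -p pics; python3 - <<'E'
from workcell import robot
import cv2
o=robot.get_obs(); print(o['clock'],o['ee_pos'],o['tool_rot'],o['opening'],robot.hold_point_z)
for n in ['scene','side','wrist']:
    cv2.imwrite(f'pics/{n}0.png',robot.get_image(n)); i=robot.camera_info(n)
    print(n,{k:(v.round(4).tolist() if hasattr(v,'round') else v) for k,v in i.items()})
for n in ['scene','side']:
    for l in ['spanner_grip','prong_a','ring_top','viewing_cell','beaker','vial','mortar']:
        print(n,l,[(d['p'],d['centre']) for d in robot.mark_of(n,l)])
print(robot.get_obs()['clock'])
E
```

```text
pics
0.0 [ 0.17839834 -0.49363025  0.40393918] [-0.12145357 -0.69640543 -0.12253047  0.69660232] 0.08485263721440456 0.1547
scene {'intrinsics': [[380.7282, 0.0, 314.0719], [0.0, 380.7282, 199.129], [0.0, 0.0, 1.0]], 'R': [[-0.6743, -0.7381, 0.0216], [-0.5015, 0.4363, -0.7471], [0.542, -0.5146, -0.6644]], 't': [0.5176, 0.289, 0.7374]}
side {'intrinsics': [[445.9036, 0.0, 322.8858], [0.0, 445.9036, 204.9694], [0.0, 0.0, 1.0]], 'R': [[-0.9803, -0.1967, -0.018], [-0.1055, 0.5984, -0.7942], [0.1669, -0.7767, -0.6074]], 't': [0.6467, 0.0543, 1.2746]}
wrist {'intrinsics': [[310.7166, 0.0, 319.1361], [0.0, 310.7166, 197.1429], [0.0, 0.0, 1.0]], 'mount': [[0.0008, -0.3236, 0.9462, 0.032], [1.0, 0.0002, -0.0007, 0.0001], [0.0, 0.9462, 0.3236, -0.085], [0.0, 0.0, 0.0, 1.0]]}
scene spanner_grip [(0.92, [307.6, 220.4]), (0.76, [304.9, 274.3])]
scene prong_a [(0.92, [319.7, 304.9]), (0.77, [308.6, 273.9]), (0.71, [308.0, 247.1]), (0.57, [316.8, 227.1])]
scene ring_top [(0.92, [391.7, 175.8])]
scene viewing_cell [(0.75, [392.6, 191.9])]
scene beaker [(0.93, [298.0, 171.0])]
scene vial [(0.85, [214.9, 287.3])]
scene mortar [(0.98, [269.1, 188.7])]
side spanner_grip [(0.96, [341.2, 230.5]), (0.55, [378.9, 268.8])]
side prong_a [(0.81, [397.5, 282.0]), (0.69, [340.2, 237.3]), (0.65, [369.3, 270.0]), (0.63, [349.8, 253.3])]
side ring_top [(0.71, [363.9, 173.3])]
side viewing_cell [(0.69, [363.8, 187.0])]
side beaker [(0.59, [279.9, 204.9]), (0.42, [338.3, 232.8])]
side vial [(0.67, [315.4, 318.1]), (0.51, [348.7, 251.4])]
side mortar [(0.63, [271.2, 229.1])]
0.85
```

```bash
python3 - <<'E'
import cv2,numpy as np
a=cv2.imread('pics/scene0.png')[130:330,180:480];b=cv2.imread('pics/side0.png')[130:340,220:480]
cv2.imwrite('pics/c1.png',cv2.resize(a,(780,520),interpolation=2));cv2.imwrite('pics/c2.png',cv2.resize(b,(728,588),interpolation=2))
E
```

```text
(no output)
```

View pics/scene0.png

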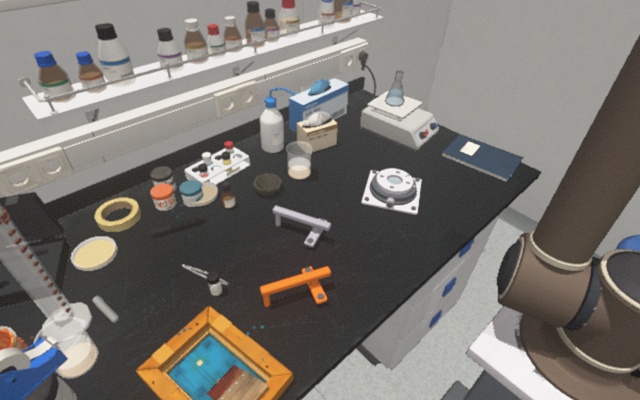

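View pics/wrist0.png

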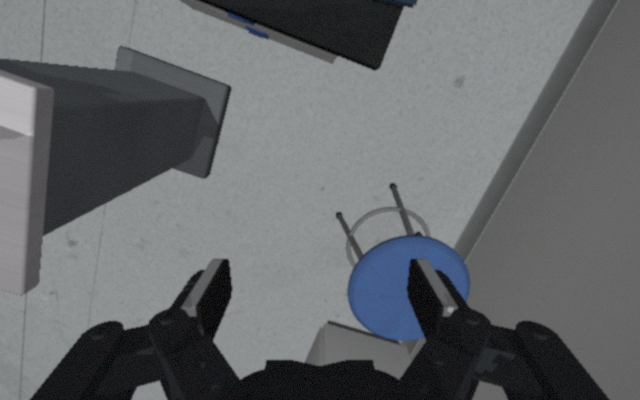

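```bash
sleep 1
```

```text
(no output)
```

View pics/c1.png

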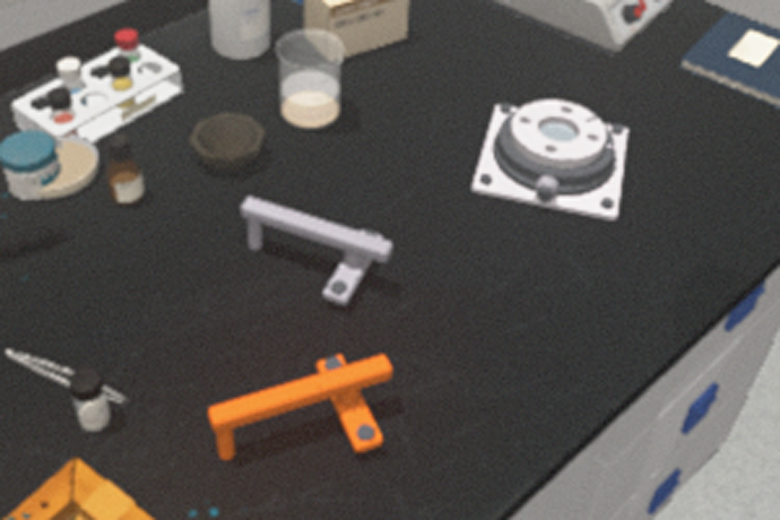

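View pics/c2.png

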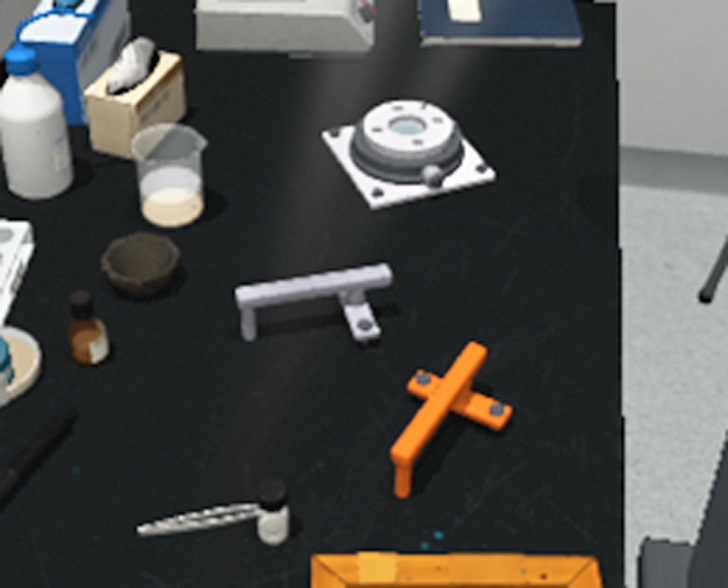

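```bash
cat > h.py <<'E'
from workcell import robot
import numpy as np, cv2
from scipy.spatial.transform import Rotation as Ro
from scipy.optimize import least_squares
I={n:robot.camera_info(n) for n in ['scene','side','wrist']}
def toolT(o=None):
    o=o or robot.get_obs(); q=o['tool_rot']; T=np.eye(4)
    T[:3,:3]=Ro.from_quat([q[1],q[2],q[3],q[0]]).as_matrix(); T[:3,3]=o['ee_pos']; return T
def cam(n,T=None):
    i=I[n]
    if n=='wrist':
        M=np.linalg.inv(T@np.array(i['mount'])); return np.array(i['intrinsics']),M[:3,:3],M[:3,3]
    return np.array(i['intrinsics']),np.array(i['R']),np.array(i['t'])
def proj(c,X):
    K,R,t=c; p=(np.atleast_2d(X)@R.T+t)@K.T; return p[:,:2]/p[:,2:]
def onz(c,uv,z):
    K,R,t=c; d=R.T@np.linalg.solve(K,[uv[0],uv[1],1]); C=-R.T@t; return C+d*(z-C[2])/d[2]
def tri(cs,uvs):
    f=lambda X:np.concatenate([proj(c,X)[0]-u for c,u in zip(cs,uvs)])
    r=least_squares(f,[.4,-.2,.03]); return r.x,np.abs(r.fun).max()
E
python3 - <<'E'
from h import *
S,D=cam('scene'),cam('side')
for n,a,b in [('grip',(307.6,220.4),(341.2,230.5)),('ring',(391.7,175.8),(363.9,173.3)),('cell',(392.6,191.9),(363.8,187)),('beak',(298,171),(279.9,204.9)),('vial',(214.9,287.3),(315.4,318.1)),('mort',(269.1,188.7),(271.2,229.1)),('footend',(274.2,206.9),(305.7,234.3)),('ringend',(330,223.5),(358.6,225.7)),('or',(304.9,274.3),(378.9,268.8))]:
    X,e=tri([S,D],[a,b]); print(n,X.round(4),round(e,1))
for n,a,b,z in [('grip',(307.6,220.4),(341.2,230.5),.05),('ring',(391.7,175.8),(363.9,173.3),.048)]: print(n,onz(S,a,z),onz(D,b,z))
E
```

```text
grip [0.5676 0.2049 0.0603] 0.7
ring [ 0.544  -0.0795  0.0602] 0.1
cell [ 0.5441 -0.1008 -0.0081] 0.4
beak [0.7839 0.05   0.0021] 0.0
vial [0.5853 0.4545 0.0078] 0.4
mort [ 7.782e-01  1.623e-01 -5.000e-04] 0.2
footend [0.6567 0.2351 0.0597] 0.6
ringend [0.5266 0.1709 0.0567] 0.2
or [0.4589 0.3094 0.0475] 0.6
grip [0.57369045 0.19957147 0.05      ] [0.57071773 0.19023411 0.05      ]
ring [ 0.55247129 -0.09293686  0.048     ] [ 0.54602682 -0.09852159  0.048     ]
```

```bash
python3 - <<'E'
from h import *
T=toolT(); print(T.round(3)); print(np.degrees(np.arctan2(T[1,1],T[0,1])), np.degrees(np.arctan2(T[1,2],T[0,2])))
G=np.eye(4)
# target view: between
for yaw in (116,-64):
    pass
t=np.array([.54,.03,.40])
print((T[:3,:3].T@(t-T[:3,3])*100).round(2))
E
```

```text
[[ 0.     0.34  -0.94   0.178]
 [-0.    -0.94  -0.34  -0.494]
 [-1.     0.     0.     0.405]
 [ 0.     0.     0.     1.   ]]
-70.12862072546667 -160.12862075596297
[  0.47 -36.97 -51.81]
```

Emit:
apply_moves([
  [0,0,0,0.5,-37,-52,1],
  [0,0,0,0.5,-37,-52,1],
  [0,0,0,0.5,-37,-52,1],
  [0,0,0,0.5,-37,-52,1],
  [0,0,0,0.5,-37,-52,1],
])

```text
clock: 1.35
ee_pos: [0.3213, -0.2865, 0.4029]
tool_rot: [0.122, 0.697, 0.122, -0.696]
wrist_force: [0.8, 0.1, 0.0]
opening: 0.0854
```

Emit:
apply_moves([
  [0,0,0,0.2,-22.5,-31.5,1],
  [0,0,0,0.2,-22.5,-31.5,1],
  [0,0,0,0.2,-22.5,-31.5,1],
  [0,0,0,0.2,-22.5,-31.5,1],
  [0,0,0,0.2,-22.5,-31.5,1],
])

```text
clock: 1.85
ee_pos: [0.4634, -0.0803, 0.4018]
tool_rot: [0.122, 0.697, 0.122, -0.696]
wrist_force: [1.0, -1.0, 0.5]
opening: 0.0854
```

Emit:
apply_moves([
  [0,0,0,0.1,-8,-11.5,1],
  [0,0,0,0.1,-8,-11.5,1],
  [0,0,0,0.1,-8,-11.5,1],
  [0,0,0,0.1,-8,-11.5,1],
])

```text
clock: 2.25
ee_pos: [0.5458, 0.0355, 0.3993]
tool_rot: [-0.123, -0.696, -0.124, 0.696]
wrist_force: [0.4, 0.2, -0.0]
opening: 0.0854
```

```bash
python3 - <<'E'
from h import *
o=robot.get_obs(); T=toolT(o); print(o['clock'],T.round(4),np.array(o['joint_pos']).round(3))
im=robot.get_image('wrist'); cv2.imwrite('pics/w1.png',im); np.save('w1T.npy',T)
for l in ['spanner_grip','prong_a','ring_top','viewing_cell']:
    print(l,[(d['p'],d['centre']) for d in robot.mark_of('wrist',l)])
E
```

```text
2.25 [[-4.000e-04  3.446e-01 -9.388e-01  5.458e-01]
 [ 9.000e-04 -9.388e-01 -3.446e-01  3.550e-02]
 [-1.000e+00 -1.000e-03  1.000e-04  3.993e-01]
 [ 0.000e+00  0.000e+00  0.000e+00  1.000e+00]] [ 6.500e-02  1.680e-01 -2.000e-03  1.401e+00  1.000e-03  2.855e+00]
spanner_grip [(0.91, [173.5, 94.1]), (0.9, [39.9, 167.5])]
prong_a [(0.9, [103.2, 141.0]), (0.87, [227.0, 110.5]), (0.86, [166.7, 113.0]), (0.74, [173.3, 91.3]), (0.73, [75.8, 185.3])]
ring_top [(0.68, [423.1, 217.6])]
viewing_cell [(0.71, [411.4, 201.1])]
```

View pics/w1.png

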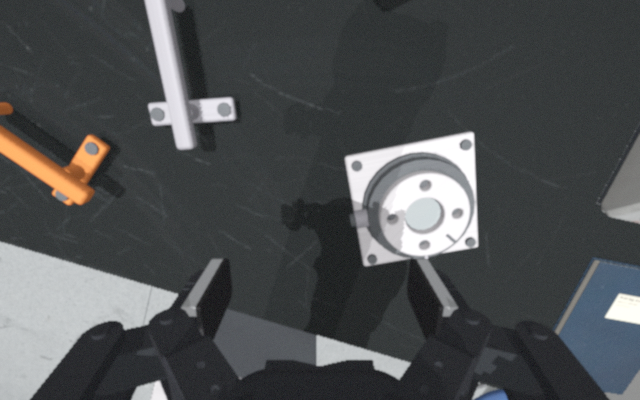

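```bash
python3 - <<'E'
import cv2
a=cv2.imread('pics/w1.png')
cv2.imwrite('pics/c3.png',cv2.resize(a[120:280,330:500],(765,720)[:2],interpolation=2)[:600])
cv2.imwrite('pics/c3.png',cv2.resize(a[125:275,330:500],(680,600),interpolation=2))
cv2.imwrite('pics/c4.png',cv2.resize(a[0:160,120:260],(525,600),interpolation=2))
E
```

```text
(no output)
```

View pics/c3.png

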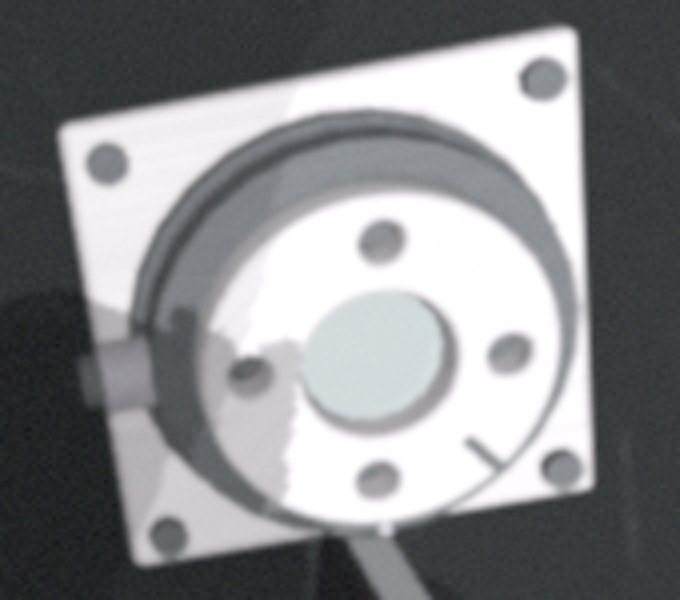

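View pics/c4.png

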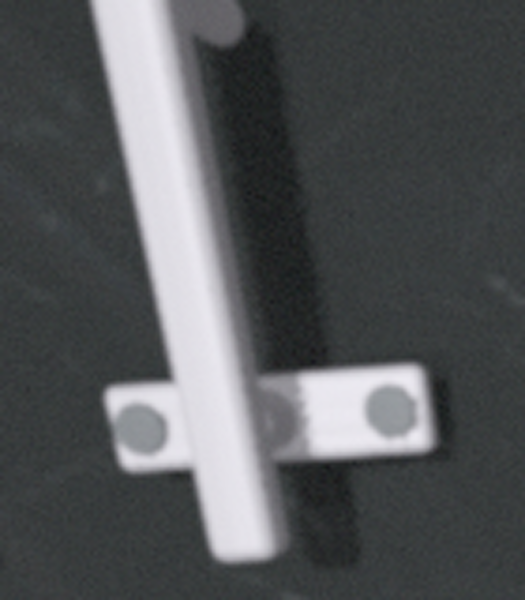

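```bash
python3 - <<'E'
from h import *
T=np.load('w1T.npy'); c=cam('wrist',T); S,D=cam('scene'),cam('side')
cr=lambda x,y:(x/4+330,y/4+125); sp=lambda x,y:(x/3.75+120,y/3.75)
H=np.array([onz(c,cr(*p),.048) for p in [(382,241),(511,353),(379,480),(250,376)]])
C=H.mean(0); print('C',C.round(4)); print(np.linalg.norm(H-C,axis=1).round(4)); d=H-C
print('hole yaw',np.degrees(np.arctan2(d[:,1],d[:,0])).round(1))
for n,p,z in [('mark',(484,454),.048),('rib',(386,528),.034),('rib48',(386,528),.04)]:
    v=onz(c,cr(*p),z)-C; print(n,np.degrees(np.arctan2(v[1],v[0])).round(1),np.linalg.norm(v[:2]).round(4))
v=onz(c,cr(90,385),.02)-C;print('port',np.degrees(np.arctan2(v[1],v[0])))
pl=[onz(c,cr(*p),.01) for p in [(62,128),(575,30),(592,485),(140,563)]]
pl=np.array(pl);print('plate centre',pl.mean(0).round(4),[np.round(np.degrees(np.arctan2(*(pl[(i+1)%4]-pl[i])[1::-1])),1) for i in range(4)],[np.linalg.norm(pl[(i+1)%4]-pl[i]).round(3) for i in range(4)])
a=onz(c,sp(140,428),.026);b=onz(c,sp(391,411),.026); print('caps',a,b,np.linalg.norm(a-b)); m=(a+b)/2
w=a-b; print('a yaw?',np.degrees(np.arctan2(w[1],w[0])))
for p,q in [((93,0),(213,555)),((168,0),(270,550))]:
    P,Q=onz(c,sp(*p),.058),onz(c,sp(*q),.058); w=P-Q; print('edge yaw',np.degrees(np.arctan2(w[1],w[0])),P,Q)
print('proj C scene/side',proj(S,C),proj(D,C))
E
```

```text
C [ 0.5425 -0.0902  0.048 ]
[0.0359 0.0359 0.0359 0.036 ]
hole yaw [  25.7  -64.3 -154.1  115.7]
mark -110.0 0.0425
rib -147.7 0.0606
rib48 -149.3 0.0568
port 123.51938053555133
plate centre [ 0.5429 -0.0901  0.01  ] [np.float64(-58.8), np.float64(-148.6), np.float64(121.5), np.float64(31.7)] [np.float64(0.147), np.float64(0.147), np.float64(0.146), np.float64(0.148)]
caps [0.5439911  0.21890939 0.026     ] [0.57308785 0.15315579 0.026     ] 0.07190380596881092
a yaw? 113.86995809693175
edge yaw 24.012085527856634 [0.64322218 0.23244173 0.058     ] [0.52569226 0.18008433 0.058     ]
edge yaw 23.17826817006846 [0.64918143 0.21618395 0.058     ] [0.53224401 0.166117   0.058     ]
proj C scene/side [[393.93457888 177.8993116 ]] [[364.69137988 174.83066527]]
```

Emit:
apply_moves([
  [-42,0,0,9.9,-13.8,-8.4,1],
  [-42,0,0,9.9,-13.8,-8.4,1],
  [-42,0,0,9.9,-13.8,-8.4,1],
  [-42,0,0,9.9,-13.8,-8.4,1],
  [-42,0,0,9.9,-13.8,-8.4,1],
])

```text
clock: 3.0
ee_pos: [0.5752, 0.192, 0.298]
tool_rot: [-0.365, -0.604, -0.367, 0.606]
wrist_force: [-0.1, -0.6, 0.2]
opening: 0.0854
```

Emit:
apply_moves([
  [-42,0,0,0,0,0,1],
  [-42,0,0,0,0,0,1],
  [-42,0,0,0,0,0,1],
  [-42,0,0,0,0,0,1],
  [-42,0,0,0,0,0,1],
])

```text
clock: 3.5
ee_pos: [0.5756, 0.1886, 0.302]
tool_rot: [0.558, 0.435, 0.557, -0.435]
wrist_force: [-0.9, 0.7, 0.3]
opening: 0.0853
```

Emit:
apply_moves([
  [-42,0,0,0,0,0,1],
  [-42,0,0,0,0,0,1],
  [-42,0,0,0,0,0,1],
  [-42,0,0,0,0,0,1],
  [-42,0,0,0,0,0,1],
])

```text
clock: 4.0
ee_pos: [0.5756, 0.1886, 0.3021]
tool_rot: [0.677, 0.206, 0.676, -0.206]
wrist_force: [0.2, 0.7, -0.1]
opening: 0.0853
```

Emit:
apply_moves([
  [-42,0,0,0,0,0,1],
  [-42,0,0,0,0,0,1],
  [-42,0,0,0,0,0,1],
  [-42,0,0,0,0,0,1],
  [-42,0,0,0,0,0,1],
])

```text
clock: 4.5
ee_pos: [0.5756, 0.1886, 0.3021]
tool_rot: [0.706, -0.05, 0.705, 0.05]
wrist_force: [-0.0, 0.6, -0.1]
opening: 0.0854
```

Emit:
apply_moves([
  [-15.7,0,0,0,0,0,1],
  [-15.7,0,0,0,0,0,1],
  [-15.7,0,0,0,0,0,1],
])

```text
clock: 4.8
ee_pos: [0.5756, 0.1888, 0.302]
tool_rot: [0.693, -0.144, 0.692, 0.144]
wrist_force: [0.7, -0.6, 0.0]
opening: 0.0855
```

```bash
python3 - <<'E'
from h import *
o=robot.get_obs(); T=toolT(o); print(o['clock'],T.round(4),np.array(o['joint_pos']).round(3))
print('yaw',np.degrees(np.arctan2(T[1,1],T[0,1])))
im=robot.get_image('wrist'); cv2.imwrite('pics/w2.png',im); np.save('w2T.npy',T)
for l in ['spanner_grip','prong_a']:
    print(l,[(d['p'],d['centre']) for d in robot.mark_of('wrist',l)])
E
```

```text
4.8 [[ 6.000e-04 -3.982e-01  9.173e-01  5.756e-01]
 [ 1.000e-04  9.173e-01  3.982e-01  1.888e-01]
 [-1.000e+00 -2.000e-04  6.000e-04  3.020e-01]
 [ 0.000e+00  0.000e+00  0.000e+00  1.000e+00]] [ 0.317  0.295 -0.055  1.221 -0.    -0.093]
yaw 113.46500036872379
spanner_grip [(0.9, [550.6, 124.1]), (0.69, [325.4, 206.8])]
prong_a [(0.76, [362.7, 166.6]), (0.72, [282.8, 170.2]), (0.61, [535.2, 64.1]), (0.59, [461.5, 129.2])]
```

View pics/w2.png

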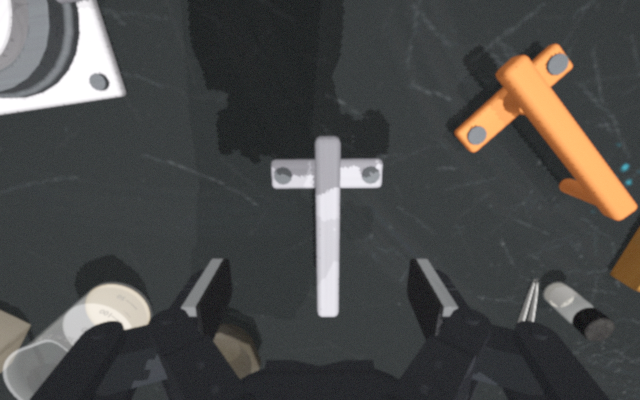

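```bash
python3 - <<'E'
from h import *
T=np.load('w2T.npy'); c=cam('wrist',T)
im=cv2.imread('pics/w2.png'); cv2.imwrite('pics/c5.png',cv2.resize(im[125:325,255:400],(435,600),interpolation=2))
a=onz(c,(372,174.5),.026);b=onz(c,(283,175.5),.026); w=a-b; print(a,b,(a+b)/2,np.linalg.norm(w),np.degrees(np.arctan2(w[1],w[0])))
psi=np.arctan2(w[1],w[0])-np.pi/2; g=(a+b)/2+.02*np.array([np.cos(psi),np.sin(psi),0]); print('grip',g)
P,Q=onz(c,(328,315),.058),onz(c,(328,137),.058);print(P,Q,np.degrees(np.arctan2(*(P-Q)[1::-1])),np.linalg.norm(P-Q))
g[2]=.2047
print('shift cm',(T[:3,:3].T@(g-T[:3,3])*100).round(2))
E
```

```text
[0.54235807 0.22096746 0.026     ] [0.57185053 0.15509881 0.026     ] [0.5571043  0.18803313 0.026     ] 0.07216983255946084 114.12028052828225
grip [0.57535809 0.1962062  0.026     ]
[0.65923461 0.23300129 0.058     ] [0.52517399 0.173319   0.058     ] 23.99809445435239 0.14674544818211724
shift cm [9.73 0.69 0.27]
```

View pics/c5.png

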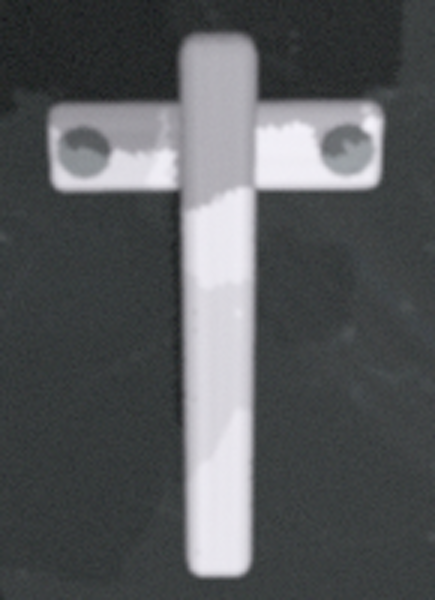

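Emit:
apply_moves([
  [-0.5,0,0,3,0.55,0.3,1],
  [-0.5,0,0,6,0.55,0.3,1],
  [-0.5,0,0,9,0.55,0.3,1],
  [-0.5,0,0,9.7,0.55,0.3,1],
  [-0.5,0,0,9.7,0.55,0.3,1],
], force=100)

```text
clock: 5.45
ee_pos: [0.5758, 0.1962, 0.2035]
tool_rot: [0.691, -0.147, 0.693, 0.147]
wrist_force: [-0.1, 0.2, -0.6]
opening: 0.0857
```

Emit:
apply_moves([
  [0,0,0,0,0,0,1],
])

```text
clock: 5.55
ee_pos: [0.5768, 0.1966, 0.206]
tool_rot: [0.692, -0.147, 0.691, 0.147]
wrist_force: [-0.3, -0.6, 1.1]
opening: 0.0856
```

```bash
python3 - <<'E'
from h import *
o=robot.get_obs(); T=toolT(o); print(o['clock'],T.round(4))
print('yaw',np.degrees(np.arctan2(T[1,1],T[0,1])))
im=robot.get_image('wrist'); cv2.imwrite('pics/w3.png',im)
E
```

```text
5.55 [[ 1.700e-03 -4.071e-01  9.134e-01  5.768e-01]
 [ 6.000e-04  9.134e-01  4.071e-01  1.966e-01]
 [-1.000e+00 -2.000e-04  1.800e-03  2.060e-01]
 [ 0.000e+00  0.000e+00  0.000e+00  1.000e+00]]
yaw 114.0258248202181
```

View pics/w3.png

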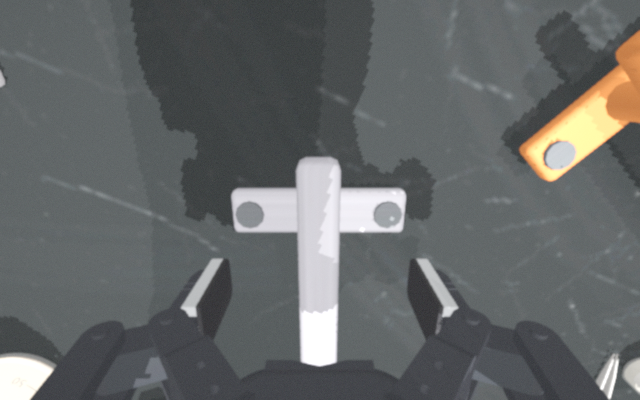

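Emit:
apply_moves([
  [0,0,0,0.1,0,0,-1],
  [0,0,0,0.1,0,0,-1],
  [0,0,0,0.1,0,0,-1],
  [0,0,0,0.1,0,0,-1],
  [0,0,0,0.1,0,0,-1],
], force=100)

```text
clock: 6.1
ee_pos: [0.5763, 0.1965, 0.2039]
tool_rot: [0.692, -0.147, 0.691, 0.147]
wrist_force: [0.2, -0.1, 1.8]
opening: 0.0165
```

Emit:
apply_moves([
  [0,0,0,0,0,0,-1],
  [0,0,0,0,0,0,-1],
  [0,0,0,0,0,0,-1],
])

```text
clock: 6.4
ee_pos: [0.5763, 0.1965, 0.2039]
tool_rot: [0.692, -0.147, 0.691, 0.147]
wrist_force: [-0.4, -2.2, 5.5]
opening: 0.0164
```

```bash
python3 - <<'E'
from h import *
o=robot.get_obs(); T=toolT(o); print(o['clock'],T.round(4),o['wrist_force'],o['torque'],o['opening'])
im=robot.get_image('wrist'); cv2.imwrite('pics/w4.png',im);np.save('w4T.npy',T)
cv2.imwrite('pics/c6.png',cv2.resize(im[140:260,215:425],(788,450),interpolation=2))
E
```

```text
6.4 [[ 5.000e-04 -4.077e-01  9.131e-01  5.763e-01]
 [ 1.000e-04  9.131e-01  4.077e-01  1.965e-01]
 [-1.000e+00 -1.000e-04  5.000e-04  2.039e-01]
 [ 0.000e+00  0.000e+00  0.000e+00  1.000e+00]] [-0.38921749 -2.15168437  5.45548017] [-0.22799818  0.26346305 -0.10149218] 0.016422229419742144
```

View pics/c6.png

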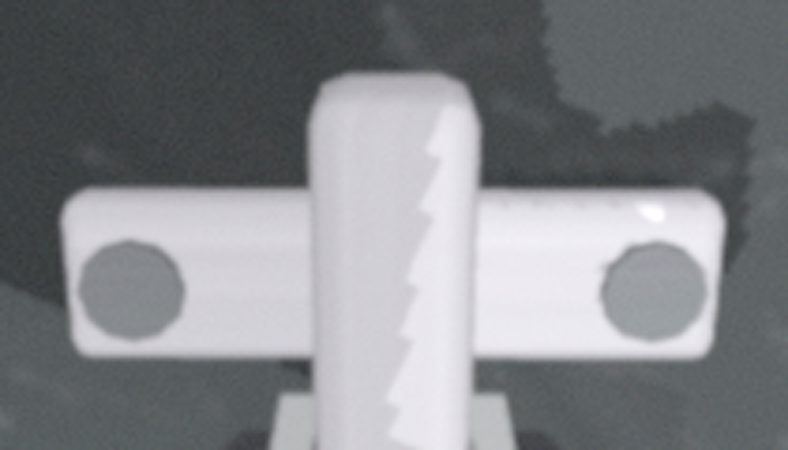

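```bash
python3 - <<'E'
from h import *
T=np.load('w4T.npy'); c=cam('wrist',T); Ti=np.linalg.inv(T)
for z in (.026,):
    a=onz(c,(389.4,217.6),z);b=onz(c,(250.2,217.6),z)
    A,B=[(Ti@np.r_[p,1])[:3] for p in (a,b)]
    print((A*1000).round(2),(B*1000).round(2),np.linalg.norm(a-b),((A+B)*500).round(2))
E
```

```text
[177.84  35.59 -21.37] [177.85 -35.13 -21.39] 0.0707242002053319 [177.85   0.23 -21.38]
```

Emit:
apply_moves([
  [0,0,0,-2,0,0,-1],
  [0,0,0,-5,0,0,-1],
  [0,0,0,-8,0,0,-1],
  [-0.5,0,0,-8,-3,-1.5,-1],
  [-1,0,0,-8,-6,-3,-1],
])

```text
clock: 6.95
ee_pos: [0.5734, 0.1296, 0.2836]
tool_rot: [0.69, -0.154, 0.69, 0.154]
wrist_force: [0.5, -0.7, -3.9]
opening: 0.0163
```

Emit:
apply_moves([
  [-0.7,0,0,0,-3.5,-1.8,-1],
  [-0.7,0,0,0,-7,-3.6,-1],
  [-0.7,0,0,0,-11,-5.7,-1],
  [-0.7,0,0,0,-14.5,-7.5,-1],
  [-0.7,0,0,0,-17,-8.8,-1],
])

```text
clock: 7.45
ee_pos: [0.565, -0.064, 0.2823]
tool_rot: [0.689, -0.157, 0.69, 0.157]
wrist_force: [-0.8, 0.1, -2.6]
opening: 0.0165
```

Emit:
apply_moves([
  [0,0,0,0,-1.1,-0.6,-1],
  [0,0,0,0,-1.6,-0.85,-1],
  [0,0,0,0,-1.6,-0.85,-1],
])

```text
clock: 7.75
ee_pos: [0.5649, -0.0799, 0.2829]
tool_rot: [0.689, -0.157, 0.69, 0.158]
wrist_force: [0.4, 0.7, -3.2]
opening: 0.016
```

```bash
python3 - <<'E'
from h import *
o=robot.get_obs(); T=toolT(o); print(o['clock'],T.round(4),o['wrist_force'],o['opening'])
print('yaw',np.degrees(np.arctan2(T[1,1],T[0,1])))
for n in ['wrist','scene','side']:
    im=robot.get_image(n); cv2.imwrite(f'pics/{n}5.png',im)
np.save('w5T.npy',T)
E
```

```text
7.75 [[-1.000e-03 -4.344e-01  9.007e-01  5.649e-01]
 [ 5.000e-04  9.007e-01  4.344e-01 -7.990e-02]
 [-1.000e+00  9.000e-04 -6.000e-04  2.829e-01]
 [ 0.000e+00  0.000e+00  0.000e+00  1.000e+00]] [ 0.38793299  0.67572229 -3.22886704] 0.016023244039411046
yaw 115.7486280538949
```

View pics/wrist5.png

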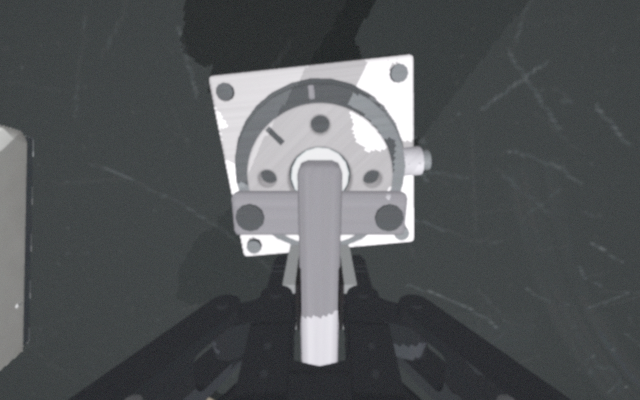

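View pics/scene5.png

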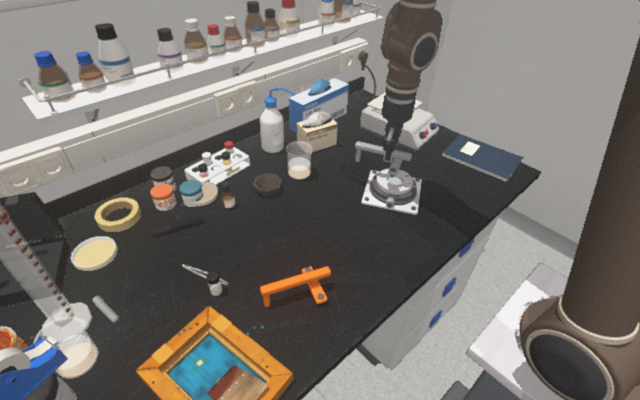

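```bash
python3 - <<'E'
import cv2
im=cv2.imread('pics/wrist5.png')
cv2.imwrite('pics/c7.png',cv2.resize(im[80:240,225:415],(712,600),interpolation=2))
E
```

```text
(no output)
```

View pics/c7.png

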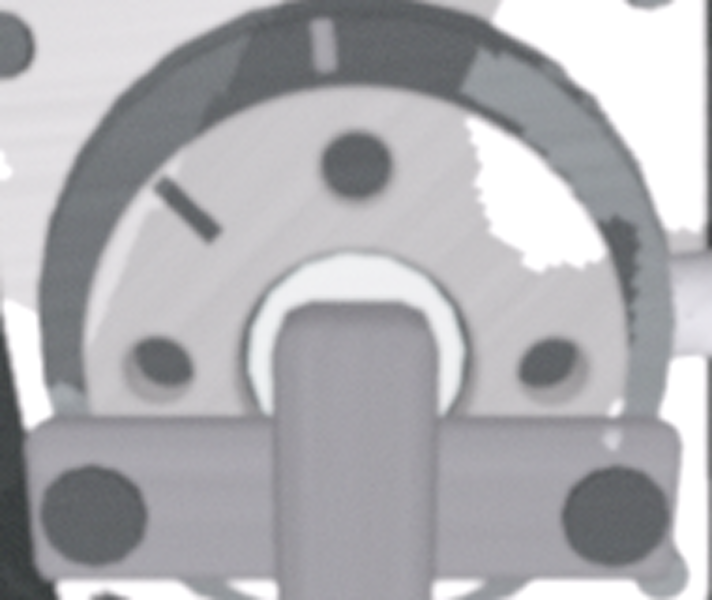

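```bash
python3 - <<'E'
from h import *
T=np.load('w5T.npy'); c=cam('wrist',T); Ti=np.linalg.inv(T)
for z in (.045,.048,.051):
    H=[onz(c,p,z) for p in [(267.1,178.4),(373,178.7),(319.9,124)]]
    L=[(Ti@np.r_[p,1])[:3]*1000 for p in H]
    print(z,[l.round(2) for l in L],np.linalg.norm(H[0]-H[1]),'mid',((H[0]+H[1])/2).round(4),((L[0]+L[1])/2).round(2), 'rot',np.degrees(np.arctan2(*(L[1]-L[0])[[2,1]])))
zc=T[2,3]-.17785
for dz in (0,.0028):
    A,B=[(Ti@np.r_[onz(c,p,zc-dz),1])[:3]*1000 for p in ((389.3,217.3),(250.1,217.3))]
    print(A.round(2),B.round(2),((A+B)/2).round(2))
E
```

```text
0.045 [array([237.85, -35.84, -25.26]), array([237.91,  36.89, -25.01]), array([237.9 ,   0.38, -61.79])] 0.07272647186178093 mid [ 0.5419 -0.0902  0.045 ] [237.88   0.52 -25.13] rot 0.19389138099695727
0.048 [array([234.85, -35.32, -26.1 ]), array([234.91,  36.35, -25.85]), array([234.9 ,   0.37, -62.09])] 0.07166668006420229 mid [ 0.5411 -0.0906  0.048 ] [234.88   0.51 -25.97] rot 0.19389138099705572
0.051 [array([231.85, -34.8 , -26.93]), array([231.91,  35.8 , -26.69]), array([231.9 ,   0.36, -62.4 ])] 0.07060688826662365 mid [ 0.5404 -0.091   0.051 ] [231.88   0.5  -26.81] rot 0.19389138099711367
[177.9   35.5  -21.52] [177.83 -35.21 -21.57] [ 1.7786e+02  1.4000e-01 -2.1540e+01]
[180.7   36.18 -20.34] [180.63 -35.88 -20.39] [ 1.8066e+02  1.5000e-01 -2.0370e+01]
```

```bash
cat > cal.py <<'E'
from h import *
TT={k:np.load(f'w{k}T.npy') for k in (1,2,4,5)}
M0=np.array(I['wrist']['mount']);K=np.array(I['wrist']['intrinsics'])
cr=lambda x,y:(x/4+330,y/4+125); sp=lambda x,y:(x/3.75+120,y/3.75)
h1=[cr(*p) for p in [(382,241),(511,353),(379,480),(250,376)]]
h5=[(267.1,178.4),(373,178.7),(319.9,124)]
c1=[sp(140,428),sp(391,411)];c2=[(372,174.5),(283,175.5)];c4=[(389.4,217.6),(250.2,217.6)];c5=[(389.3,217.3),(250.1,217.3)]
def P(T,d,X):
    M=M0.copy(); M[:3,:3]=M[:3,:3]@Ro.from_rotvec(d[3:6]).as_matrix(); M[:3,3]+=d[:3]
    A=np.linalg.inv(T@M); k=K.copy(); k[0,0]*=1+d[6];k[1,1]*=1+d[6]
    return proj((k,A[:3,:3],A[:3,3]),X)
def res(v):
    d=v[:7]; C=v[7:9]; th=v[9]; s=v[10:12]; ps=v[12]; g=v[13:15]; gy=v[15]
    a=th+np.radians([0,-90,180,90]); H=np.c_[C[0]+.036*np.cos(a),C[1]+.036*np.sin(a),np.full(4,.048)]
    u=np.array([-np.sin(ps),np.cos(ps)])*.036; S=np.array([[*(s+u),.026],[*(s-u),.026]])
    L=np.array([[.1779,g[0]+.036,g[1]+.036*gy],[.1779,g[0]-.036,g[1]-.036*gy]])
    w=lambda T:L@T[:3,:3].T+T[:3,3]
    r=[P(TT[1],d,H)-h1,P(TT[5],d,H[[1,3,2]])-h5,P(TT[1],d,S)-c1,P(TT[2],d,S)-c2,P(TT[4],d,w(TT[4]))-c4,P(TT[5],d,w(TT[5]))-c5]
    sig=np.array([.002]*3+[.005]*3+[.003])
    return np.r_[np.concatenate([x.ravel() for x in r])/.5,d/sig,(g[0]-0)/.0008]
v=np.r_[np.zeros(7),.542,-.089,np.radians(25.7),.558,.187,np.radians(24),0,-.021,0]
r=least_squares(res,v); x=r.x
cov=np.linalg.inv(r.jac.T@r.jac); s=np.sqrt(np.diag(cov))
if __name__=='__main__':
    print('mount',(x[:3]*1e3).round(2),np.degrees(x[3:6]).round(2),x[6].round(4)); print('C',x[7:9].round(4),np.degrees(x[9]).round(2),s[7:10].round(5)); print('sp',x[10:12],np.degrees(x[12])); print('held',(x[13:15]*1e3).round(2),np.degrees(x[15]).round(2),s[13:16])
    print((r.fun[:-8]*.5).round(1))
    T=TT[5]; L=T[:3,:3].T@(np.r_[x[7:9],T[2,3]]-T[:3,3])*1e3; print('ring centre in tool',L.round(2),'move y,z',(L[1:]-x[13:15]*1e3).round(2))
    f=lambda q:0
    J=np.zeros((2,16)); Rt=T[:2,1:3].T; J[:,7:9]=Rt; J[:,13:15]=-np.eye(2); print('sd mm',np.sqrt(np.diag(J@cov@J.T))*1e3)
E
python3 cal.py
```

```text
mount [-2.1   0.05 -1.03] [ 0.12 -0.12 -0.07] -0.0005
C [ 0.5403 -0.0914] 25.76 [0.00035 0.00035 0.00504]
sp [0.55634256 0.18706927] 24.056866009841766
held [ -0.11 -21.93] -0.06 [0.00044395 0.00056774 0.0044166 ]
[ 0.1  0.2 -0.   0.  -0.  -0.1  0.3  0.   0.3 -0.1 -0.3 -0.4  0.2  0.5
  0.1  0.  -0.3 -0.1 -0.6  0.   0.4 -0.2  0.2 -0.1 -0.3 -0.1  0.3  0.2
 -0.2  0.2]
ring centre in tool [ 2.00e-02  3.00e-01 -2.72e+01] move y,z [ 0.41 -5.27]
sd mm [0.26919808 0.33236319]
```

Emit:
apply_moves([
  [0,0,0,0.8,0.04,-0.53,-1],
  [0,0,0,1.6,0.04,-0.53,-1],
  [0,0,0,2.4,0.04,-0.53,-1],
  [0,0,0,2.6,0.04,-0.53,-1],
  [0,0,0,2.6,0.04,-0.53,-1],
])

```text
clock: 8.4
ee_pos: [0.5598, -0.0817, 0.2566]
tool_rot: [0.689, -0.158, 0.69, 0.158]
wrist_force: [0.7, -0.7, -4.1]
opening: 0.0159
```

Emit:
apply_moves([
  [0,0,0,0,0,0,-1],
  [0,0,0,0,0,0,-1],
])

```text
clock: 8.6
ee_pos: [0.5602, -0.0819, 0.2578]
tool_rot: [0.69, -0.158, 0.689, 0.158]
wrist_force: [0.5, -0.2, -2.9]
opening: 0.0163
```

```bash
python3 - <<'E'
from cal import *
o=robot.get_obs(); T=toolT(o); print(o['clock'],T.round(4),np.array(o['wrist_force']).round(1),o['opening'])
L=T[:3,:3].T@(np.r_[x[7:9],T[2,3]]-T[:3,3])*1e3; print('move y,z',(L[1:]-x[13:15]*1e3).round(2),'yaw',np.degrees(np.arctan2(T[1,1],T[0,1])),'tips z',T[2,3]-.2039)
cv2.imwrite('pics/w6.png',robot.get_image('wrist')[100:300,220:420]); cv2.imwrite('pics/s6.png',cv2.resize(robot.get_image('side')[120:220,300:430],(780,600),interpolation=2)); cv2.imwrite('pics/n6.png',cv2.resize(robot.get_image('scene')[120:220,330:460],(780,600),interpolation=2))
E
```

```text
8.6 [[ 6.000e-04 -4.347e-01  9.006e-01  5.602e-01]
 [-1.000e-04  9.006e-01  4.347e-01 -8.190e-02]
 [-1.000e+00 -3.000e-04  6.000e-04  2.578e-01]
 [ 0.000e+00  0.000e+00  0.000e+00  1.000e+00]] [ 0.5 -0.2 -2.9] 0.016333947805137285
move y,z [ 0.18 -0.15] yaw 115.76765125296959 tips z 0.05388438756953093
```

View pics/s6.png

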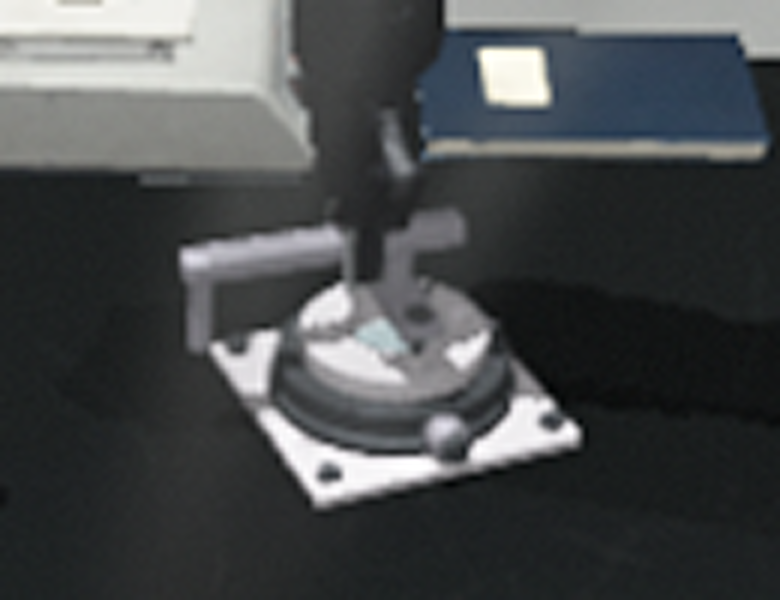

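View pics/w6.png

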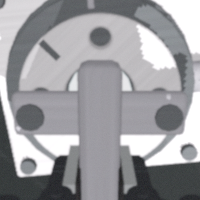

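Emit:
apply_moves([
  [0,0,0,0.4,0,0,-1],
  [0,0,0,0.8,0,0,-1],
  [0,0,0,0.9,0,0,-1],
  [0,0,0,0.9,0,0,-1],
])

```text
clock: 9.15
ee_pos: [0.5599, -0.0818, 0.248]
tool_rot: [0.689, -0.158, 0.69, 0.158]
wrist_force: [0.1, -0.6, -4.0]
opening: 0.0166
```

Emit:
apply_moves([
  [0,0,0,0.3,0,0,-1],
  [0,0,0,0.6,0,0,-1],
  [0,0,0,0.75,0,0,-1],
  [0,0,0,0.75,0,0,-1],
  [0,0,0,0.75,0,0,-1],
])

```text
clock: 9.65
ee_pos: [0.56, -0.0818, 0.2409]
tool_rot: [0.689, -0.158, 0.689, 0.158]
wrist_force: [-0.4, -0.2, -3.5]
opening: 0.0166
```

```bash
python3 - <<'E'
from cal import *
o=robot.get_obs(); T=toolT(o); print(o['clock'],T[:3,3].round(4),np.array(o['wrist_force']).round(1),np.array(o['torque']).round(2),o['opening'])
L=T[:3,:3].T@(np.r_[x[7:9],T[2,3]]-T[:3,3])*1e3; print('move y,z',(L[1:]-x[13:15]*1e3).round(2),'yaw',np.degrees(np.arctan2(T[1,1],T[0,1])),'tips z',T[2,3]-.2039)
im=robot.get_image('wrist')[100:300,220:420]; cv2.imwrite('pics/w7.png',cv2.resize(im,(600,600)))
E
```

```text
9.65 [ 0.56   -0.0818  0.2409] [-0.4 -0.2 -3.5] [-0.09 -0.03  0.01] 0.01660349384118729
move y,z [0.04 0.  ] yaw 115.76813257557762 tips z 0.03702657235103177
```

View pics/w7.png

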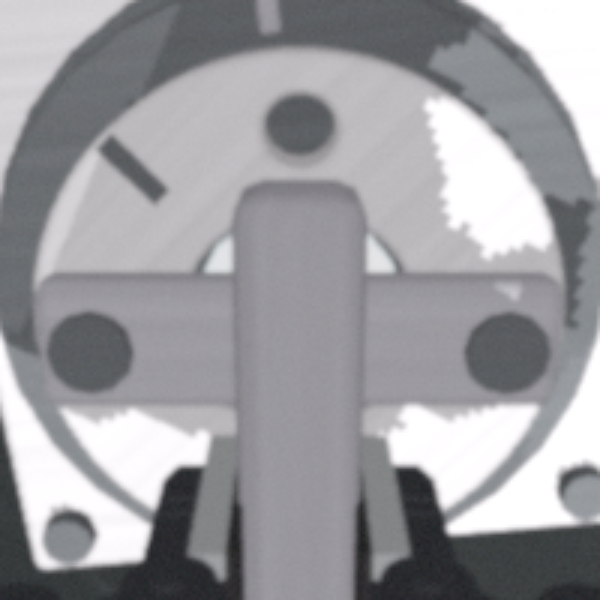

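Emit:
apply_moves([
  [4,0,0,0,-0.153,-0.005,-1],
  [8,0,0,0,-0.305,-0.021,-1],
  [12,0,0,0,-0.455,-0.048,-1],
  [16,0,0,0,-0.604,-0.085,-1],
  [20,0,0,0,-0.749,-0.132,-1],
], force=120)

```text
clock: 10.2
ee_pos: [0.5622, -0.089, 0.2411]
tool_rot: [0.706, -0.035, 0.706, 0.035]
wrist_force: [0.1, 1.1, -3.5]
opening: 0.0158
```

```bash
cat > st.py <<'E'
from cal import *
def st():
    o=robot.get_obs(); T=toolT(o); print(o['clock'],T[:3,3].round(4),np.array(o['wrist_force']).round(1),np.array(o['torque']).round(2),round(o['opening'],4))
    L=T[:3,:3].T@(np.r_[x[7:9],T[2,3]]-T[:3,3])*1e3; print('move y,z',(L[1:]-x[13:15]*1e3).round(2),'yaw',np.degrees(np.arctan2(T[1,1],T[0,1])).round(2),'tips z',(T[2,3]-.2039).round(4))
E
python3 - <<'E'
from st import *
st()
im=robot.get_image('wrist')[100:300,220:420]; cv2.imwrite('pics/w8.png',cv2.resize(im,(600,600)))
E
```

```text
10.2 [ 0.5622 -0.089   0.2411] [ 0.1  1.1 -3.5] [0.13 0.1  0.35] 0.0158
move y,z [-0.13 -0.06] yaw 95.66 tips z 0.0372
```

View pics/w8.png

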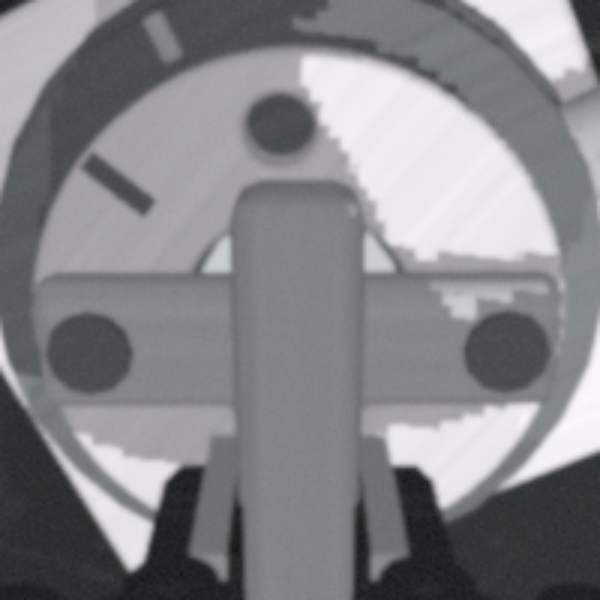

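Emit:
apply_moves([
  [4,0,0,0,-0.153,-0.005,-1],
  [8,0,0,0,-0.305,-0.021,-1],
  [12,0,0,0,-0.455,-0.048,-1],
  [16,0,0,0,-0.604,-0.085,-1],
  [18,0,0,0,-0.677,-0.107,-1],
])

```text
clock: 10.75
ee_pos: [0.5618, -0.0959, 0.2411]
tool_rot: [0.703, 0.076, 0.703, -0.075]
wrist_force: [-1.1, 0.9, -2.7]
opening: 0.0157
```

```bash
python3 - <<'E'
from st import *
st()
im=robot.get_image('wrist')[100:300,220:420]; cv2.imwrite('pics/w9.png',cv2.resize(im,(600,600)))
E
```

```text
10.75 [ 0.5618 -0.0959  0.2411] [-1.1  0.9 -2.7] [0.28 0.45 0.26] 0.0157
move y,z [-0.08 -0.01] yaw 77.76 tips z 0.0372
```

View pics/w9.png

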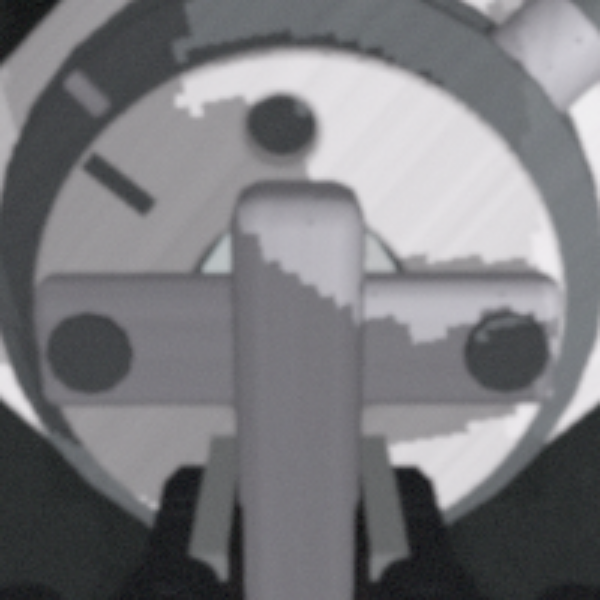

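Emit:
apply_moves([
  [2,0,0,0,-0.076,-0.001,-1],
  [4,0,0,0,-0.153,-0.005,-1],
  [5,0,0,0,-0.191,-0.008,-1],
  [5,0,0,0,-0.191,-0.008,-1],
])

```text
clock: 11.2
ee_pos: [0.5613, -0.0977, 0.241]
tool_rot: [0.699, 0.106, 0.699, -0.105]
wrist_force: [-0.4, 2.2, -2.2]
opening: 0.0161
```

```bash
python3 - <<'E'
from st import *
st()
im=robot.get_image('wrist')[100:300,220:420]; cv2.imwrite('pics/w10.png',cv2.resize(im,(600,600)))
E
```

```text
11.2 [ 0.5613 -0.0977  0.241 ] [-0.4  2.2 -2.2] [0.34 0.4  0.19] 0.0161
move y,z [-0.04  0.02] yaw 72.84 tips z 0.0371
```

View pics/w10.png

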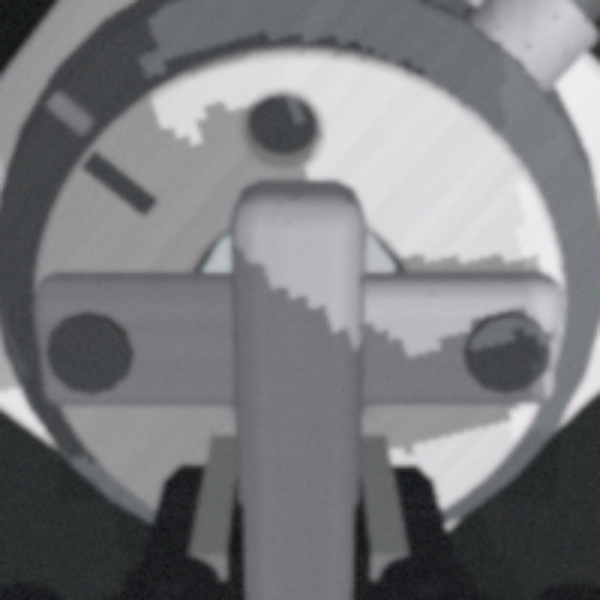

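Emit:
apply_moves([
  [1.5,0,0,0,-0.057,-0.001,-1],
  [3,0,0,0,-0.115,-0.003,-1],
  [3,0,0,0,-0.115,-0.003,-1],
])

```text
clock: 11.55
ee_pos: [0.561, -0.0986, 0.241]
tool_rot: [0.696, 0.124, 0.696, -0.123]
wrist_force: [0.4, 3.2, -0.8]
opening: 0.0161
```

```bash
python3 - <<'E'
from st import *
st(); T=toolT()
im=robot.get_image('wrist'); cv2.imwrite('pics/w11.png',cv2.resize(im[100:300,220:420],(600,600)))
M=M0.copy(); d=r.x; M[:3,:3]=M[:3,:3]@Ro.from_rotvec(d[3:6]).as_matrix(); M[:3,3]+=d[:3]; A=np.linalg.inv(T@M); c=(K,A[:3,:3],A[:3,3])
out=[]
for yaw in range(-165,-120,1):
    a=np.radians(yaw)
    out.append((yaw,((proj(c,[d[7]+.0425*np.cos(a),d[8]+.0425*np.sin(a),.048])[0]-[220,100])*3).round(),((proj(c,[d[7]+.058*np.cos(a),d[8]+.058*np.sin(a),.036])[0]-[220,100])*3).round()))
for q in out[::3]: print(*q)
E
```

```text
11.55 [ 0.561  -0.0986  0.241 ] [ 0.4  3.2 -0.8] [0.73 0.02 1.13] 0.0161
move y,z [-0.24  0.01] yaw 69.84 tips z 0.0371
-165 [157. 135.] [114.  55.]
-162 [147. 143.] [102.  65.]
-159 [138. 151.] [90. 76.]
-156 [129. 159.] [78. 87.]
-153 [121. 168.] [68. 99.]
-150 [113. 178.] [ 58. 112.]
-147 [106. 187.] [ 49. 124.]
-144 [100. 197.] [ 41. 138.]
-141 [ 94. 207.] [ 33. 151.]
-138 [ 88. 218.] [ 27. 165.]
-135 [ 84. 229.] [ 21. 179.]
-132 [ 80. 240.] [ 16. 194.]
-129 [ 76. 251.] [ 12. 208.]
-126 [ 74. 262.] [  9. 223.]
-123 [ 72. 273.] [  7. 237.]
```

View pics/w11.png

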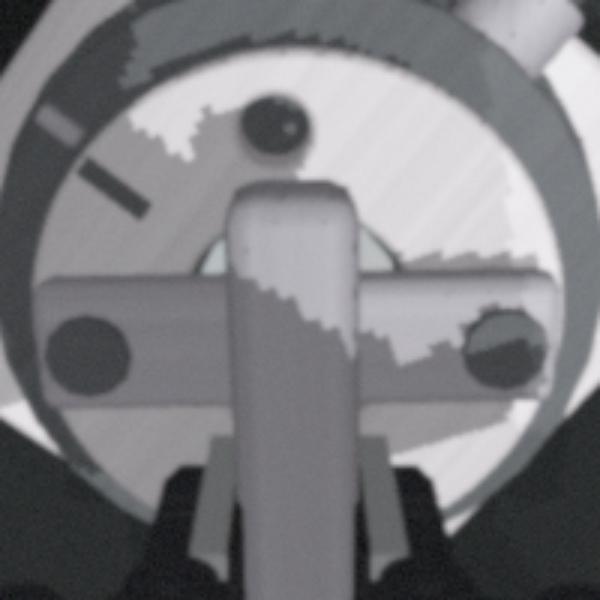

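Emit:
apply_moves([
  [-1.5,0,0,0,0.057,-0.001,-1],
  [-3.5,0,0,0,0.134,-0.004,-1],
  [-3.5,0,0,0,0.134,-0.004,-1],
  [-3.5,0,0,0,0.134,-0.004,-1],
])

```text
clock: 12.0
ee_pos: [0.5612, -0.098, 0.2409]
tool_rot: [0.699, 0.103, 0.7, -0.104]
wrist_force: [0.1, -0.1, -2.9]
opening: 0.0161
```

```bash
python3 - <<'E'
from st import *
st()
im=robot.get_image('wrist'); cv2.imwrite('pics/w12.png',cv2.resize(im[100:300,220:420],(600,600)))
E
```

```text
12.0 [ 0.5612 -0.098   0.2409] [ 0.1 -0.1 -2.9] [ 0.01 -0.03  0.  ] 0.0161
move y,z [ 0.37 -0.01] yaw 73.18 tips z 0.037
```

View pics/w12.png

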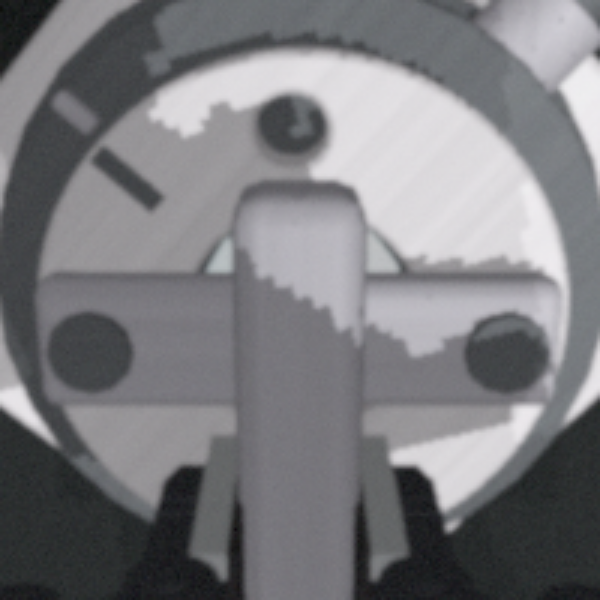

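Emit:
apply_moves([
  [0,0,0,-0.7,0,0,-1],
  [0,0,0,-1.5,0,0,-1],
  [0,0,0,-3,0,0,-1],
  [0,0,0,-5,0,0,-1],
  [0,0,0,-5.5,0,0,-1],
])

```text
clock: 12.55
ee_pos: [0.562, -0.0978, 0.299]
tool_rot: [0.701, 0.103, 0.698, -0.103]
wrist_force: [0.7, 0.1, -2.7]
opening: 0.016
```

```bash
python3 - <<'E'
from st import *
st(); T=toolT()
im=robot.get_image('wrist'); cv2.imwrite('pics/w13.png',im)
for h in (.29,.215): print((T[:3,:3].T@(np.array([.575,.20,h])-T[:3,3])*100).round(2))
E
```

```text
12.55 [ 0.562  -0.0978  0.299 ] [ 0.7  0.1 -2.7] [ 0.03 -0.06  0.06] 0.016
move y,z [-0.   -0.69] yaw 73.25 tips z 0.0951
[ 0.88 28.89 -7.34]
[ 8.38 28.89 -7.37]
```

View pics/w13.png

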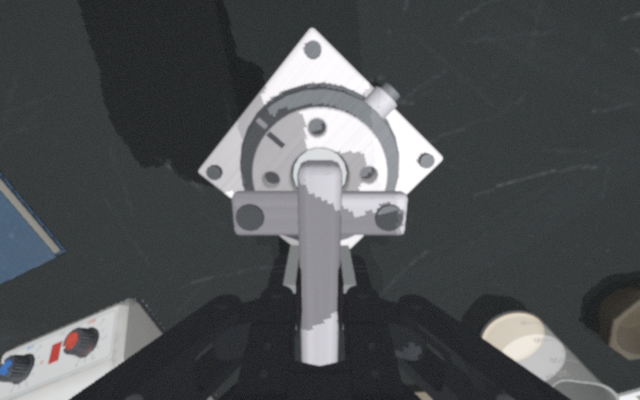

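Emit:
apply_moves([
  [0,0,0,0,3,-0.8,-1],
  [0,0,0,0,7,-1.8,-1],
  [0,0,0,0,11.5,-2.9,-1],
  [0,0,0,0,16,-4.1,-1],
  [0,0,0,0,20,-5.1,-1],
])

```text
clock: 13.1
ee_pos: [0.5697, 0.1105, 0.2954]
tool_rot: [0.699, 0.103, 0.7, -0.103]
wrist_force: [1.1, -0.2, -2.8]
opening: 0.0158
```

Emit:
apply_moves([
  [0,0,0,0,4,-1,-1],
  [0,0,0,1,7,-1.8,-1],
  [0,0,0,3,8.9,-2.2,-1],
  [0,0,0,6,8.9,-2.2,-1],
  [0,0,0,6.5,8.9,-2.2,-1],
])

```text
clock: 13.6
ee_pos: [0.573, 0.2004, 0.2266]
tool_rot: [0.698, 0.101, 0.702, -0.104]
wrist_force: [-1.0, -1.5, -3.6]
opening: 0.0163
```

```bash
python3 - <<'E'
from st import *
st(); T=toolT(); print(T.round(4))
im=robot.get_image('wrist'); cv2.imwrite('pics/w14.png',im)
E
```

```text
13.6 [0.573  0.2004 0.2266] [-1.  -1.5 -3.6] [-0.01  0.11  0.01] 0.0163
move y,z [-288.86   74.26] yaw 73.35 tips z 0.0227
[[-0.0064  0.2865  0.958   0.573 ]
 [-0.0024  0.9581 -0.2866  0.2004]
 [-1.     -0.0041 -0.0055  0.2266]
 [ 0.      0.      0.      1.    ]]
```

View pics/w14.png

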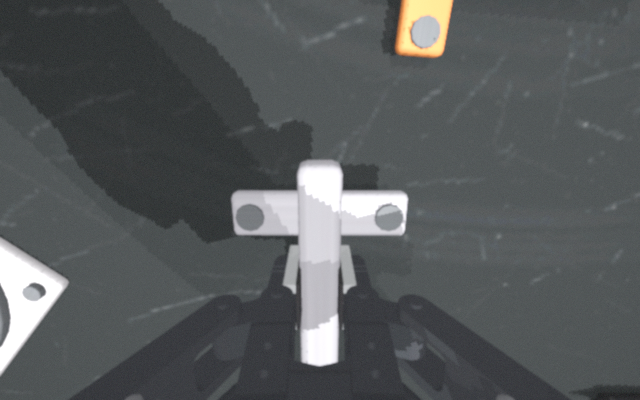

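Emit:
apply_moves([
  [0,0,0,0.8,0,0,-1],
  [0,0,0,1.4,0,0,-1],
  [0,0,0,1.4,0,0,-1],
  [0,0,0,1.4,0,0,-1],
])

```text
clock: 14.05
ee_pos: [0.5748, 0.1998, 0.2176]
tool_rot: [0.7, 0.103, 0.699, -0.103]
wrist_force: [-0.4, 1.3, -2.9]
opening: 0.0161
```

Tips at ~13.7 mm; lower further, watching the force.

Emit:
apply_moves([
  [0,0,0,0.5,0,0,-1],
  [0,0,0,1.0,0,0,-1],
  [0,0,0,1.2,0,0,-1],
  [0,0,0,1.2,0,0,-1],
  [0,0,0,1.2,0,0,-1],
])

```text
clock: 14.55
ee_pos: [0.5746, 0.2002, 0.2049]
tool_rot: [0.7, 0.103, 0.7, -0.103]
wrist_force: [0.2, -1.0, -2.8]
opening: 0.0162
```

Emit:
apply_moves([
  [0,0,0,0.1,0,0,-1],
  [0,0,0,0.2,0,0,-1],
  [0,0,0,0.2,0,0,-1],
])

```text
clock: 14.85
ee_pos: [0.5746, 0.2002, 0.2039]
tool_rot: [0.7, 0.103, 0.699, -0.103]
wrist_force: [-3.5, 0.2, 3.9]
opening: 0.0157
```

Contact (force turned positive). Release.

Emit:
apply_moves([
  [0,0,0,0,0,0,1],
  [0,0,0,0,0,0,1],
  [0,0,0,0,0,0,1],
  [0,0,0,0,0,0,1],
  [0,0,0,0,0,0,1],
])

```text
clock: 15.35
ee_pos: [0.5746, 0.2001, 0.2029]
tool_rot: [0.7, 0.103, 0.7, -0.103]
wrist_force: [0.1, 0.2, 0.1]
opening: 0.085
```

Emit:
apply_moves([
  [0,0,0,0,0,0,1],
  [0,0,0,0,0,0,1],
  [0,0,0,0,0,0,1],
])

```text
clock: 15.65
ee_pos: [0.5746, 0.2001, 0.2029]
tool_rot: [0.7, 0.103, 0.7, -0.103]
wrist_force: [0.8, 0.9, 0.4]
opening: 0.0857
```

```bash
python3 - <<'E'
from st import *
st()
im=robot.get_image('wrist'); cv2.imwrite('pics/w15.png',im)
E
```

```text
15.65 [0.5746 0.2001 0.2029] [0.8 0.9 0.4] [ 0.01  0.03 -0.04] 0.0857
move y,z [-288.95   73.01] yaw 73.27 tips z -0.001
```

View pics/w15.png

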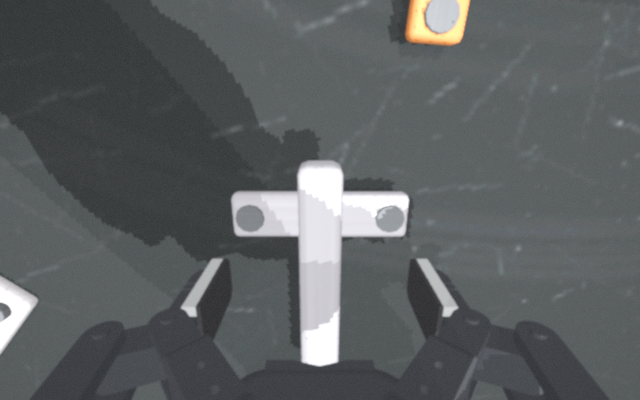

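Emit:
apply_moves([
  [0,0,0,-2,0,0,1],
  [0,0,0,-6,0,0,1],
  [0,0,0,-10,0,0,1],
  [0,0,0,-14,0,0,1],
  [0,0,0,-14,0,0,1],
])

```text
clock: 16.2
ee_pos: [0.5756, 0.2005, 0.3495]
tool_rot: [0.703, 0.105, 0.696, -0.101]
wrist_force: [1.6, 0.8, 0.4]
opening: 0.0852
```

```bash
python3 - <<'E'
from st import *
st()
for n,(r0,r1,c0,c1) in {'wrist':(0,400,0,640),'scene':(130,330,180,480),'side':(130,340,220,480)}.items():
    im=robot.get_image(n)[r0:r1,c0:c1]; f=min(780/im.shape[1],580/im.shape[0]); cv2.imwrite(f'pics/{n}16.png',cv2.resize(im,None,fx=f,fy=f,interpolation=2))
for l in ['beaker','vial','mortar']: print(l,[(d['p'],d['centre']) for d in robot.mark_of('scene',l)][:1],[(d['p'],d['centre']) for d in robot.mark_of('side',l)][:1])
E
```

```text
16.2 [0.5756 0.2005 0.3495] [1.6 0.8 0.4] [ 0.02 -0.08  0.05] 0.0852
move y,z [-289.56   72.17] yaw 73.27 tips z 0.1456
beaker [(0.57, [296.8, 171.7])] [(0.92, [283.1, 205.7])]
vial [(0.81, [213.4, 292.0])] [(0.82, [315.3, 319.9])]
mortar [(0.68, [270.5, 191.2])] [(0.77, [269.1, 228.8])]
```

View pics/wrist16.png

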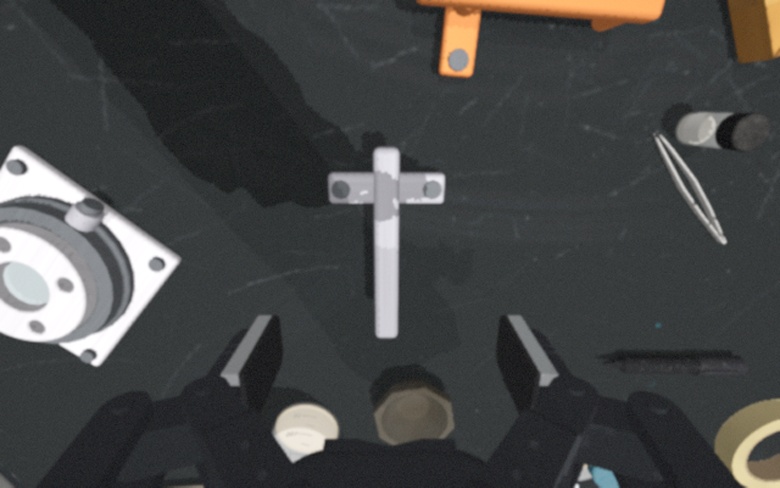

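View pics/side16.png

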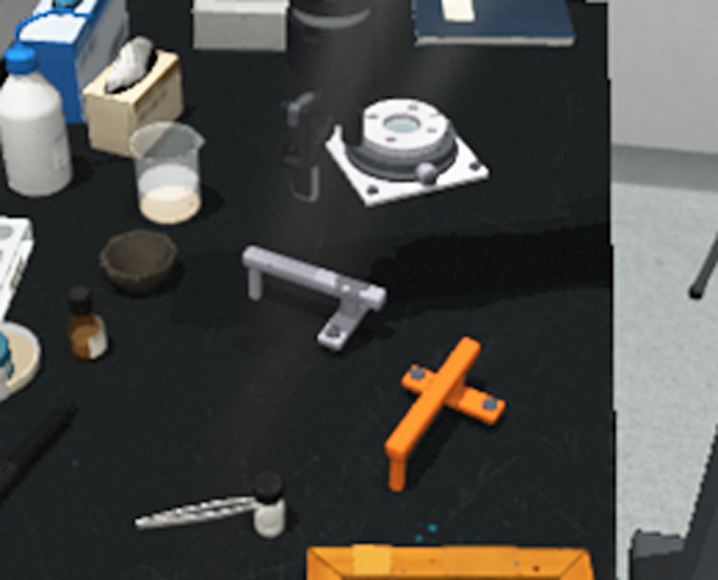

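View pics/scene16.png

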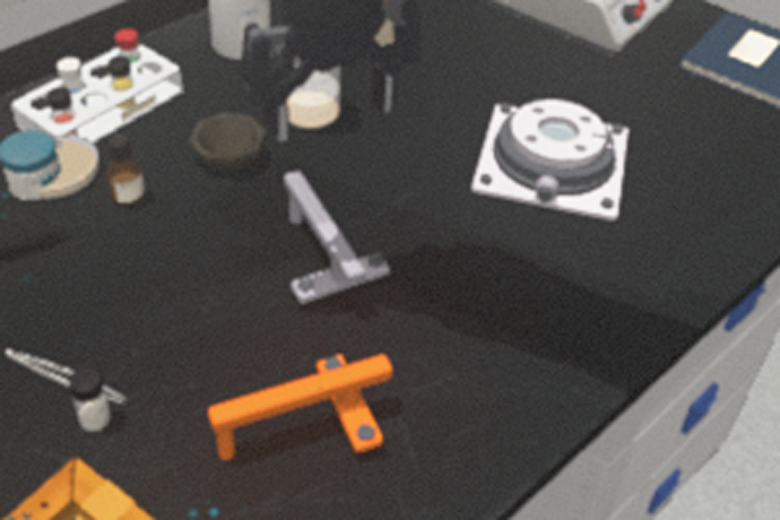

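```bash
python3 -c "
from workcell import robot
print(robot.sign_off())"
```

```text
the job is handed in; nothing more can be done
None
```

I closed the viewing cell with the pin spanner and handed the job in at about 16 s of the 51 s allowed; sign-off gives no verdict.

- **Fitting:** I gripped the grey spanner (not the orange look-alike) and lowered both prongs about 11 mm into opposite holes with no contact force.
- **Turning:** I turned the ring about 39° clockwise. At the stop the wrist torque rose to 1.1 N m and the mark lined up with the rib. I backed off within the play and the ring stayed home.
- **Replacing:** I lifted the spanner off and set it down about 0.29 m from the cell. The wrist pose at contact put the prong tips at bench height.

**Last checks:**
- All three cameras show the spanner standing level, and the scene camera shows the mark at the rib.
- The beaker, vial and mortar are found within a few pixels of where they were at the start.
- The gripper is open and well above the spanner.

**Disagreements:** The first position estimates from the two fixed cameras were up to about 1 cm off. The wrist camera's calibration was about 2 mm off, and I corrected it with a joint fit over four of its pictures before inserting the prongs.

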